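# Seat the mortar bar and give the two-button start

### The arm

A 6-joint arm with a two-finger parallel gripper is mounted at the origin on a cart in front of the work surface, level with it; the furniture and walls round the work are solid. World frame = base frame: x ahead of the robot, y to its left, z up, the work surface at z = 0. Lengths are in mm, angles in rad, forces in N, time in s.
With the tool pointing down it reaches from about 350 to 975 mm from the base axis. Payload 7.1 kg.
Tool frame: the origin (TCP) lies between the finger pads; the fingertips stand 17 mm ahead of it and the grasp point (between the pads) lies 2 mm behind it; z points along the fingers, y is the line along which they close (so a half turn about z gives the same grasp; the last joint's range is limited). The gripper opens to 88 mm and grips with 3 to 60 N. Pads are 20 mm wide; open, the fingers measure 115 mm over their backs; the gripper's body (75 mm by 178 mm) begins 61 mm behind the grasp point.
Start: joints at [1.177, 0.423, 1.63, -0, 1.089, -0.019], TCP at [228.772, 581.608, 239.675] pointing down, gripper open.
Joint ranges: [-3, 3], [-0.9, 2.11], [0.09, 2.58], [-1.31, 4.45], [0.11, 2.69], [-2.54, 2.54]. Speed limits (rad/s): [2.39, 2.39, 3.01, 3.14, 3.14, 3.14].

### API

Orientations are given as a rotation vector (axis times angle).
In Python, from workcell import ctrl gives the robot as it stands.
- The arm moves only by the shell command python3 jog.py 'ROWS' [OPENING]. ROWS is a JSON list of rows, 1 to 5 of them, each of 6 numbers: dx, dy, dz in mm, then a rotation vector rx, ry, rz in rad; each row shifts and turns the commanded pose from where the row before left it, along the tool's axes as they then stand; what a row does not reach is not made up. A row lasts 1/12 s, in which the tool goes at most 41.7 mm and 0.125 rad, less where a joint would pass 70% of its speed; a pose out of reach is approached as far as the arm can. OPENING is the finger opening in mm, set as the command begins (- or left out keeps the last). The fingers move at their own pace and stop on an object; the grip force is fixed at half the most. Time passes only in rows, so rows that do not move let the fingers close. It prints the time, the measured TCP pose, the force, the opening and the grip force at its end.
- ctrl.get_obs(): the state, without advancing time (a new reading comes with each control period).
- ctrl.get_image(name): name is "side" or "top" or "wrist"; returns a dict with "img" (480x640x3 uint8, red, green, blue), "fx", "fy", "cx", "cy" (pixels), "k1" (the pictures are not rectified: a ray, as slopes to the right and down, at radius r is drawn at 1 + k1 r^2 times it, then the intrinsics apply), "R" (3x3) and "t" (3): a world point X has camera coordinates R X + t. Camera axes: x right, y down, z forward; pixel columns grow to the right and rows downward; lengths in mm; the calibration is good to about 2 mm. A picture is of the moment at which its call begins. There is no depth.
- ctrl.close_job(): hands the job in; it is judged then, once.
The state is a dict: "t": time; "qpos": joint angles; "qvel": joint speeds; "joint_torque": joint torques, N m; "ee_pos": TCP position; "orientation": TCP orientation; "ft_force": force on the tool from outside, world axes, zero at the start; "moment": the same for the moment, N m; "width": finger opening in mm; "grasp_force": force on a finger pad.
Only numpy, scipy, OpenCV 4.12 (cv2) and the standard library are available. Lean on these libraries where they do the work, as an engineer would, in place of code of your own. Each camera call takes 0.05 s, during which the arm holds its last target. There are 200 camera calls.

### The job

With the fingertips, push the grey mortar bar along its aluminium channel until its end rests against the blue end stop; push only, do not pick it up. Then start the tester: press both green buttons of the grey starter box down together, one fingertip on each, hold both fully down for at least three seconds, then let go of them. Press neither green button before the bar is home, leave the red button alone, and do not knock the weights, cup, bottles or dish standing around.

Things in the scene. Friction and masses are not known exactly. Their poses are not given: they have to be found in the camera images.
- channel: Straight aluminium channel fixed to the worktop. Origin: underside, on its centre line. Its +x axis is the push direction, z up. Floor plate x = -140 to +145 mm, 56 mm wide (ears out to 43 mm either side), floor top at z = 8 mm; side walls 44 mm apart inside, tops at z = 22 mm; the -x end is open.
- stop_face (a point): Centre of the flat face of the blue end stop that closes the channel's +x end: at x = +130 mm, z = 28 mm in the channel's frame. The stop is 56 mm wide, 15 mm thick, its top 50 mm above the worktop.
- bar: Grey mortar bar 160 x 40 x 40 mm, 0.35 to 0.65 kg, loose, lying lengthwise in the channel; its top 26 mm stand above the walls. Origin: centre of its underside; its x axis (length) points like the channel's +x. Starts 50 to 100 mm short of the end stop; against it the origin is at x = +50 mm in the channel's frame, the pushed end at -30 mm. Slides with a few newtons (under 8).
- starter: Grey starter box with white top plate, fixed to the worktop, 110 (x) x 140 (y) mm, plate at z = 42 mm. Origin: centre of its underside. On top: two green buttons side by side, centres at (x, y) = (18, +32) and (18, -32) mm, and one red button at (-30, 0) mm; each on a round housing (44 mm across for the green ones) with its top at z = 54 mm.
- start_left_top (a point): Centre of the top face of the green button at the box's +y side. Cap 28 mm across, flat; its top is 64 mm above the worktop when up, and 58 mm when fully down. The point moves with the cap. The two green buttons are 64 mm apart, centre to centre.
- start_right_top (a point): Centre of the top face of the other green button, at the box's -y side; same size and height.
- start_left (a joint): Travel of the +y green button: 0 up, 0.006 m fully down. Sprung: starts to move at about 1.5 N, fully down at 5 N; comes back up when let go.
- start_right (a joint): Travel of the -y green button; same values.
- stop (a joint): Travel of the red stop button (24 mm across, top 64 mm above the worktop), 0 up, 0.006 m fully down. Must not be pressed.
- big_weight: Brass weight with a knob, 36 mm across, 50 mm high, loose, in front of the starter box. Origin: centre of its underside. Must be left standing where it is.
- small_weight: Brass weight with a knob, 22 mm across, 30 mm high, loose, in front of the starter box. Origin: centre of its underside. Must be left standing where it is.
- cup: Small steel cup, 54 mm across, 42 mm high, loose, behind the starter box. Origin: centre of its underside. Must be left standing where it is.
- blue_bottle: White sample bottle with a blue cap, 50 mm across, 87 mm high, loose, on the robot's side of the channel. Origin: centre of its underside. Must be left standing where it is.
- white_bottle: White sample bottle with a white cap, 53 mm across, 75 mm high, loose, on the robot's side of the channel. Origin: centre of its underside. Must be left standing where it is.
- dish: Small aluminium dish, 65 mm across, 18 mm high, loose, on the far side of the channel. Origin: centre of its underside. Must be left standing where it is.

How it is judged:
By the outcome, as a careful person would: the job done as asked, in the order asked, and still so for the second after the job is handed in, with the robot touching nothing.
It also fails if it takes over 64 s, if anything falls off the work surface, if the arm or the gripper's body presses on something with over 40 N, if the wrist force passes 120 N, or if a joint passes its speed limit or range.

## Working session

There is one attempt and no reset: what is moved stays moved. The work goes in short steps, Python scripts to look and compute and a shell command to move; the robot and the scene stay as the last step left them, time stands still between calls to the robot, and variables do not carry over. Pictures are saved under pics/ and viewed, at most 10 in all, crops included, and the job is handed in when it is done.

```bash
ls; mkdir -p pics
cat > h.py <<'E'
import numpy as np, cv2
from workcell import ctrl
def grab(name,fn=None):
    d=ctrl.get_image(name); d['R']=np.array(d['R']);d['t']=np.array(d['t'])
    if fn: cv2.imwrite('pics/'+fn,cv2.cvtColor(d['img'],cv2.COLOR_RGB2BGR))
    return d
def ray(d,uv):
    uv=np.array(uv,float); p=np.array([(uv[0]-d['cx'])/d['fx'],(uv[1]-d['cy'])/d['fy']])
    rd=np.linalg.norm(p); r=rd
    for _ in range(30): r=rd/(1+d['k1']*r*r)
    p=p*(r/rd if rd>0 else 1)
    return -d['R'].T@d['t'], d['R'].T@np.array([p[0],p[1],1.])
def onz(d,uv,z):
    c,v=ray(d,uv); return c+v*(z-c[2])/v[2]
def tri(*obs):
    A=np.zeros((3,3));b=np.zeros(3)
    for d,uv in obs:
        c,v=ray(d,uv);v=v/np.linalg.norm(v);P=np.eye(3)-np.outer(v,v);A+=P;b+=P@c
    return np.linalg.solve(A,b)
def proj(d,X):
    c=d['R']@np.array(X,float)+d['t'];p=c[:2]/c[2];p=p*(1+d['k1']*(p@p))
    return np.array([p[0]*d['fx']+d['cx'],p[1]*d['fy']+d['cy']])
E
python3 - <<'E'
from h import *
import pickle
D={n:grab(n,n+'0.png') for n in ('side','top','wrist')}
pickle.dump(D,open('d0.pkl','wb'))
for n,d in D.items(): print(n,-d['R'].T@d['t'],d['fx'],d['k1'])
o=ctrl.get_obs();print(o)
E
```

```text
jog.py
pics
workcell.py
side [ 111.40869735 -645.96689444  767.03921001] 487.0141061875063 -0.12217174139798184
top [ 305.3357148    87.27521583 1268.77455545] 582.1073938504921 0.04664391381540035
wrist [149.64677224 612.79126495 384.62472788] 389.2249549480994 -0.0603808992796883
{'t': 0.15, 'qpos': array([ 1.17699305e+00,  4.23698727e-01,  1.63046680e+00,  2.50406570e-06,
        1.08860954e+00, -1.90009337e-02]), 'qvel': array([ 9.63480309e-04, -2.45562440e-03, -2.45803881e-03,  6.06210618e-04,
       -3.78187502e-04,  2.53013978e-05]), 'joint_torque': array([ 3.59037840e-04, -5.44978595e+01, -2.73922348e+01,  6.43610233e-02,
        2.05363176e-02, -4.15127158e-05]), 'ee_pos': array([228.62983495, 581.25722029, 239.07811284]), 'orientation': array([-5.85254329e-01, -3.08634773e+00,  1.81705168e-03]), 'ft_force': array([ 0.3708978 ,  0.70939092, -0.2467875 ]), 'moment': array([ 0.04581127, -0.09415914,  0.08291279]), 'grasp_force': 0.0, 'width': 88.07669791935447}
```

View pics/top0.png

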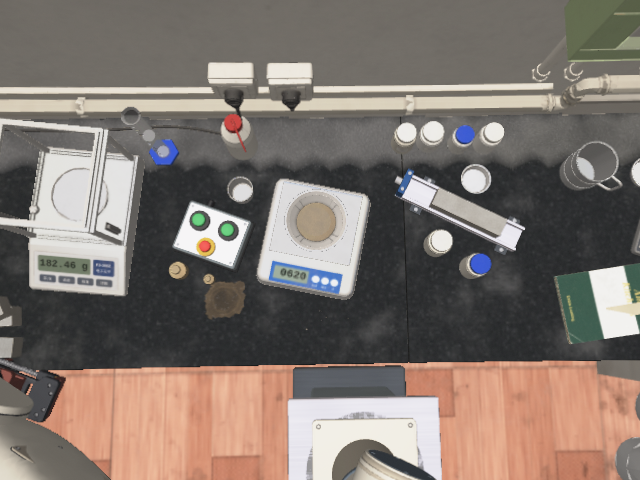

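View pics/side0.png

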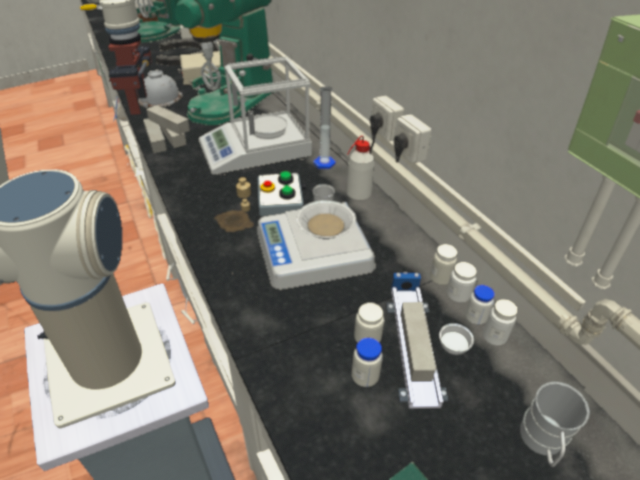

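The top view shows the channel running from the blue stop at about (405,188) to its open end at about (520,240). The starter is at (212,235), with greens at (199,220) and (228,230) and red at (205,246). The side view shows the bar from (412,305) to (420,380). Next I'll zoom in on both.

Run:
```python
from h import *
import pickle
D=pickle.load(open('d0.pkl','rb'))
a=D['top']['img'][160:260,385:535]; b=D['side']['img'][265:415,375:475]
a=cv2.resize(a,None,fx=5,fy=5,interpolation=cv2.INTER_CUBIC)[:, :]
b=cv2.resize(b,None,fx=4,fy=4,interpolation=cv2.INTER_CUBIC)
cv2.imwrite('pics/ca.png',a[...,::-1]);cv2.imwrite('pics/cb.png',b[...,::-1])
from itertools import product
for n in ('top','side'):
    hsv=cv2.cvtColor(D[n]['img'],cv2.COLOR_RGB2HSV)
    for nm,lo,hi in (('green',(50,120,60),(85,255,255)),('red',(0,150,100),(8,255,255)),('blue',(100,130,60),(125,255,255))):
        m=cv2.inRange(hsv,lo,hi);k,_,s,c=cv2.connectedComponentsWithStats(m)
        print(n,nm,[(np.round(c[i],1).tolist(),s[i].tolist()) for i in range(1,k) if s[i][4]>25])
```

```text
top green [([198.4, 219.4], [193, 214, 12, 12, 121]), ([227.0, 229.5], [221, 224, 13, 12, 122])]
top red [([232.8, 122.6], [225, 114, 17, 22, 233]), ([204.3, 245.8], [199, 241, 11, 11, 93])]
top blue [([464.7, 134.0], [456, 125, 19, 19, 263]), ([165.3, 154.1], [149, 140, 30, 25, 347]), ([404.6, 181.9], [396, 169, 18, 28, 140]), ([480.4, 263.3], [470, 253, 22, 21, 336]), ([311.0, 276.6], [269, 261, 73, 32, 506])]
side green [([183.4, 13.8], [160, 0, 41, 27, 652]), ([227.4, 10.5], [198, 0, 71, 27, 1060]), ([251.0, 35.2], [221, 11, 47, 49, 1169]), ([157.8, 31.6], [154, 30, 9, 5, 29]), ([237.7, 53.0], [236, 46, 4, 15, 49]), ([256.2, 75.7], [243, 67, 28, 18, 365]), ([253.8, 101.6], [246, 95, 20, 14, 79]), ([208.3, 111.4], [194, 102, 34, 15, 157]), ([209.8, 121.1], [190, 117, 39, 8, 97]), ([285.2, 175.3], [280, 171, 11, 10, 91]), ([286.8, 190.0], [282, 184, 11, 11, 81])]
side red [([361.8, 145.3], [355, 139, 14, 13, 133]), ([267.2, 183.0], [264, 181, 7, 5, 29])]
side blue [([323.6, 163.6], [314, 157, 21, 12, 141]), ([284.9, 251.8], [279, 238, 12, 25, 94]), ([273.6, 257.0], [270, 250, 9, 15, 65]), ([405.8, 280.0], [393, 273, 28, 17, 283]), ([483.6, 292.7], [474, 285, 20, 16, 241]), ([368.6, 348.4], [356, 338, 26, 22, 439])]
```

View pics/ca.png

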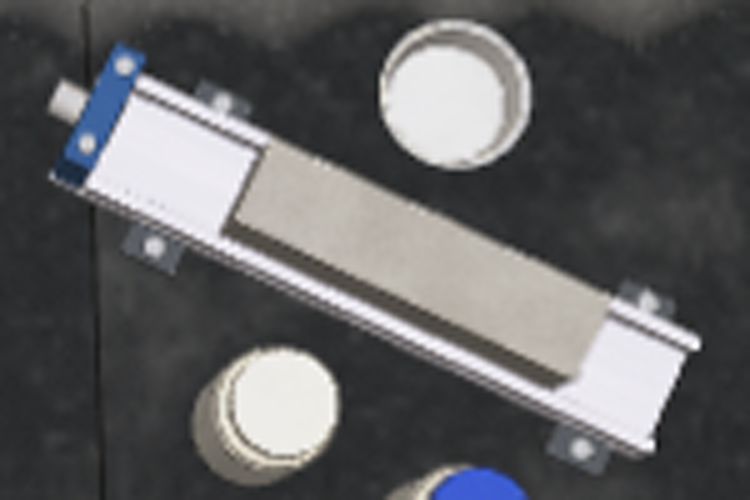

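View pics/cb.png

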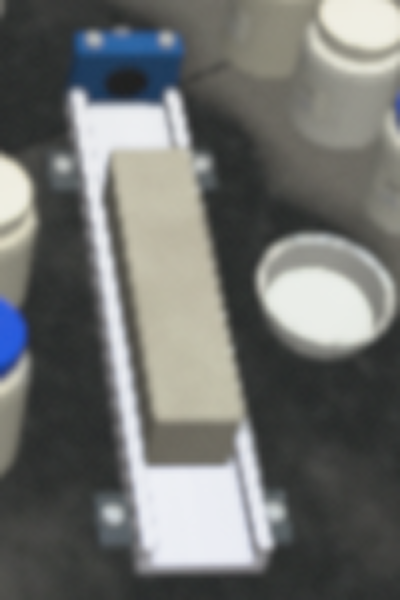

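The top crop shows the bar top corners at (265,143), (235,215), (612,300) and (580,378) in crop pixels. The side crop shows the same corners at (190,150), (110,150), (243,418) and (152,420). The fourth blue blob is the stop.

Run:
```python
from h import *
import pickle
D=pickle.load(open('d0.pkl','rb'));T,S=D['top'],D['side']
ta=lambda p:((p[0]+.5)/5-.5+385,(p[1]+.5)/5-.5+160)
sb=lambda p:((p[0]+.5)/4-.5+375,(p[1]+.5)/4-.5+265)
pts={'stopEnd far':((265,143),(190,150)),'stopEnd near':((235,215),(110,150)),'push far':((612,300),(243,418)),'push near':((580,378),(152,420)),
'bolt stop far':((124,65),(167,40)),'bolt stop near':((87,144),(93,40)),'bolt ear1':((223,103),(204,165)),'bolt ear2':((155,245),(63,165)),'ear3':((648,298),(275,507)),'ear4':((582,449),(112,515))}
P={}
for k,(a,b) in pts.items():
    X=tri((T,ta(a)),(S,sb(b)));P[k]=X
    zz=48 if 'End' in k or 'push' in k else (50 if 'stop' in k else 8)
    print(k,X.round(1),'onz',onz(T,ta(a),zz).round(1),onz(S,sb(b),zz).round(1))
for n,a,b in (('L',(198.4,219.4),(285.2,175.3)),('R',(227,229.5),(286.8,190.0)),('red',(204.3,245.8),(267.2,183))):
    print(n,tri((T,a),(S,b)).round(1),onz(T,a,62).round(1),onz(S,b,62).round(1))
```

```text
stopEnd far [ 594.5 -170.    42.5] onz [ 592.5 -168.5   48. ] [ 591.5 -173.8   48. ]
stopEnd near [ 559.9 -154.    45. ] onz [ 561.2 -154.4   48. ] [ 555.9 -155.6   48. ]
push far [ 521.1 -312.9   47.4] onz [ 521.9 -313.2   48. ] [ 519.7 -312.9   48. ]
push near [ 485.9 -296.2   48.8] onz [ 488.5 -297.7   48. ] [ 483.5 -295.    48. ]
bolt stop far [ 625.7 -108.    50.9] onz [ 627.2 -108.8   50. ] [ 624.9 -107.    50. ]
bolt stop near [590.9 -90.8  51.3] onz [592.7 -91.8  50. ] [590.  -89.5  50. ]
bolt ear1 [ 620.  -158.9    6.9] onz [ 620.4 -159.     8. ] [ 618.6 -159.4    8. ]
bolt ear2 [ 555.1 -125.8    7.3] onz [ 556.6 -126.5    8. ] [ 553.  -125.9    8. ]
ear3 [ 527.6 -340.6    9.8] onz [ 529.6 -342.1    8. ] [ 526.8 -339.3    8. ]
ear4 [ 461.6 -308.8    7.7] onz [ 463.1 -309.4    8. ] [ 459.8 -308.4    8. ]
L [528.2 340.9  58. ] [529.1 339.6  62. ] [524.2 335.6  62. ]
R [506.1 281.4  55.7] [506.8 279.9  62. ] [500.8 273.5  62. ]
red [471.9 327.7  58.9] [473.1 326.6  62. ] [468.7 323.7  62. ]
```

Heights agree with the text: bar top about 46–48, stop about 50, ears about 8. The channel direction is about (0.457, 0.889), and about 62 mm of travel is needed. I'll swing around the base with the fingers closing.

```bash
R='x'; 
python3 jog.py '[[-20,0,0,0,0,0.032],[-41,0,0,0,0,0.0656],[-41,0,0,0,0,0.0656],[-41,0,0,0,0,0.0656],[-41,0,0,0,0,0.0656]]' 0
python3 jog.py '[[-41,0,0,0,0,0.0656],[-41,0,0,0,0,0.0656],[-41,0,0,0,0,0.0656],[-41,0,0,0,0,0.0656],[-41,0,0,0,0,0.0656]]'
python3 jog.py '[[-41,0,0,0,0,0.0656],[-41,0,0,0,0,0.0656],[-41,0,0,0,0,0.0656],[-41,0,0,0,0,0.0656],[-41,0,0,0,0,0.0656]]'
python3 jog.py '[[-41,0,0,0,0,0.0656],[-41,0,0,0,0,0.0656],[-41,0,0,0,0,0.0656],[-41,0,0,0,0,0.0656],[-41,0,0,0,0,0.0656]]'
python3 jog.py '[[-41,0,0,0,0,0.0656],[-41,0,0,0,0,0.0656],[-41,0,0,0,0,0.0656],[-41,0,0,0,0,0.0656],[-20,0,0,0,0,0.032]]'
cat >> h.py <<'E'
from scipy.spatial.transform import Rotation as Ro
def goto(target,yaw_y=None):
    o=ctrl.get_obs();R=Ro.from_rotvec(o['orientation']).as_matrix()
    print('t',round(o['t'],2),'ee',o['ee_pos'].round(1),'F',o['ft_force'].round(1),'w',round(o['width'],1))
    print('tool axes x',R[:,0].round(3),'y',R[:,1].round(3),'z',R[:,2].round(3))
    if yaw_y is not None:
        y=np.array([*yaw_y,0]);y/=np.linalg.norm(y);z=np.array([0,0,-1.]);Rd=np.c_[np.cross(y,z),y,z]
        print('rotvec tool',Ro.from_matrix(R.T@Rd).as_rotvec().round(4)); R2=Rd
        print('delta after rotation',(Rd.T@(np.array(target)-o['ee_pos'])).round(1))
    print('delta tool',(R.T@(np.array(target)-o['ee_pos'])).round(1))
E
python3 - <<'E'
from h import *
goto([484,-340,200],(.889,-.457))
E
```

```text
t: 0.57
ee_pos: [391.9, 494.3, 239.4]
orientation: [1.035, 2.966, -0.0]
ft_force: [0.2, 1.1, -0.5]
width: 57.7
grasp_force: 0.0
t: 0.98
ee_pos: [534.0, 347.1, 239.4]
orientation: [-1.507, -2.757, 0.0]
ft_force: [0.7, 0.7, -0.4]
width: 24.5
grasp_force: 0.0
t: 1.4
ee_pos: [620.8, 162.3, 239.4]
orientation: [-1.937, -2.474, 0.0]
ft_force: [-0.2, 0.2, -0.1]
width: 0.3
grasp_force: 0.0
t: 1.82
ee_pos: [643.4, -40.6, 239.4]
orientation: [-2.314, -2.124, 0.0]
ft_force: [1.1, -0.1, -0.3]
width: 0.3
grasp_force: 0.0
t: 2.23
ee_pos: [605.8, -222.5, 239.3]
orientation: [2.603, 1.758, -0.002]
ft_force: [0.9, -0.0, -0.1]
width: 0.7
grasp_force: 0.0
t 2.23 ee [ 605.8 -222.5  239.3] F [ 0.9 -0.  -0.1] w 0.7
tool axes x [ 0.373  0.928 -0.001] y [ 0.928 -0.373 -0.   ] z [-0.001 -0.001 -1.   ]
rotvec tool [-0.0002  0.0011  0.0921]
delta after rotation [-160.2  -54.6   39.3]
delta tool [-154.5  -69.1   39.5]
```

```bash
python3 jog.py '[[0,0,0,0,0,0.092],[-35,-12,8,0,0,0],[-35,-12,8,0,0,0],[-35,-12,8,0,0,0],[-35,-12,8,0,0,0]]'
python3 jog.py '[[-20,-6,8,0,0,0],[0,0,0,0,0,0],[0,0,0,0,0,0],[0,0,0,0,0,0]]'
python3 - <<'E'
from h import *
d=grab('wrist','w1.png')
goto([484,-340,45],(.889,-.457))
E
```

```text
t: 2.65
ee_pos: [499.7, -322.3, 207.1]
orientation: [-2.676, -1.645, 0.0]
ft_force: [0.7, -0.1, -0.1]
width: 0.5
grasp_force: 0.0
t: 2.98
ee_pos: [487.4, -336.4, 199.9]
orientation: [2.677, 1.644, 0.001]
ft_force: [-0.2, -0.6, 0.0]
width: 0.4
grasp_force: 0.0
t 3.03 ee [ 487.7 -336.2  200.1] F [0.7 0.2 0.3] w 1.0
tool axes x [0.451 0.892 0.   ] y [ 0.892 -0.451  0.001] z [ 0.001 -0.    -1.   ]
rotvec tool [ 0.0008 -0.0001  0.0068]
delta after rotation [ -5.1  -1.6 155.1]
delta tool [ -5.1  -1.7 155.1]
```

View pics/w1.png

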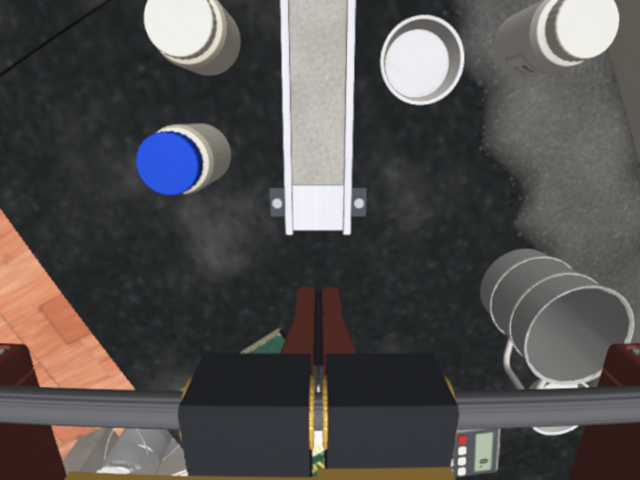

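The wrist view shows the channel vertical and centred at column ~319, in line with the closed fingers, with the bar's pushed end at row ~185. I'll check its position, then descend.

```bash
python3 - <<'E'
from h import *
d=grab('wrist')
print(onz(d,(289,185),48),onz(d,(350,185),48),onz(d,(277,203),8),onz(d,(359,203),8))
E
python3 jog.py '[[0,0,35,0,0,0.006],[0,0,35,0,0,0],[0,0,35,0,0,0],[0,0,30,0,0,0],[0,0,20,0,0,0]]'
python3 jog.py '[[0,0,0,0,0,0],[0,0,0,0,0,0],[0,0,0,0,0,0]]'
python3 - <<'E'
from h import *
goto([531.8-4.57,-248.4-8.9,45],(.889,-.457))
E
```

```text
[ 483.53717409 -293.63242389   48.        ] [ 525.32800053 -314.79026196   48.        ] [ 460.97277945 -307.39522503    8.        ] [ 525.58238949 -340.11338075    8.        ]
t: 3.5
ee_pos: [486.8, -334.9, 42.1]
orientation: [-2.678, -1.638, 0.001]
ft_force: [0.9, 0.2, -0.5]
width: 0.1
grasp_force: 0.0
t: 3.75
ee_pos: [488.1, -336.8, 46.0]
orientation: [2.679, 1.637, 0.001]
ft_force: [-0.4, -0.8, 0.6]
width: 0.6
grasp_force: 0.0
t 3.75 ee [ 488.1 -336.8   46. ] F [-0.4 -0.8  0.6] w 0.6
tool axes x [ 0.456  0.89  -0.   ] y [ 0.89  -0.456  0.002] z [ 0.002 -0.001 -1.   ]
rotvec tool [0.0019 0.0003 0.0011]
delta after rotation [88.6 -1.5  1. ]
delta tool [88.6 -1.4  0.9]
```

```bash
python3 jog.py '[[8,0,0,0,0,0],[8,0,0,0,0,0],[6,0,0,0,0,0],[4,0,0,0,0,0],[4,0,0,0,0,0]]'
python3 jog.py '[[5,0,0,0,0,0],[5,0,0,0,0,0],[5,0,0,0,0,0],[5,0,0,0,0,0],[5,0,0,0,0,0]]'
python3 jog.py '[[5,0,0,0,0,0],[5,0,0,0,0,0],[5,0,0,0,0,0],[4,0,0,0,0,0],[3,0,0,0,0,0]]'
python3 jog.py '[[0,0,0,0,0,0],[0,0,0,0,0,0],[0,0,0,0,0,0]]'
python3 - <<'E'
from h import *
goto([531.8-4.57,-248.4-8.9,45],(.889,-.457))
E
```

```text
t: 4.17
ee_pos: [501.3, -310.4, 45.9]
orientation: [2.678, 1.637, 0.0]
ft_force: [-3.1, -6.0, 5.2]
width: 0.6
grasp_force: 3.0
t: 4.58
ee_pos: [512.6, -288.5, 45.8]
orientation: [2.679, 1.636, 0.0]
ft_force: [-2.1, -4.4, 4.5]
width: 0.3
grasp_force: 3.1
t: 5.0
ee_pos: [522.7, -268.8, 45.8]
orientation: [2.679, 1.636, 0.0]
ft_force: [-2.8, -4.8, 5.1]
width: 0.4
grasp_force: 3.0
t: 5.25
ee_pos: [522.0, -268.0, 44.8]
orientation: [-2.682, -1.637, -0.0]
ft_force: [0.2, 0.8, 0.3]
width: 0.5
grasp_force: 0.1
t 5.25 ee [ 522.  -268.    44.8] F [0.2 0.8 0.3] w 0.5
tool axes x [0.457 0.889 0.   ] y [ 0.889 -0.457  0.   ] z [ 0.  0. -1.]
rotvec tool [ 0.0001 -0.0002  0.    ]
delta after rotation [11.9 -0.2 -0.2]
delta tool [11.9 -0.2 -0.2]
```

```bash
python3 jog.py '[[3,0,0,0,0,0],[3,0,0,0,0,0],[2,0,0,0,0,0]]'
python3 jog.py '[[2,0,0,0,0,0],[0,0,0,0,0,0]]'
python3 jog.py '[[1.5,0,0,0,0,0],[0,0,0,0,0,0]]'
python3 jog.py '[[1.5,0,0,0,0,0],[0,0,0,0,0,0]]'
python3 jog.py '[[1.5,0,0,0,0,0],[0,0,0,0,0,0]]'
```

```text
t: 5.5
ee_pos: [525.6, -261.1, 44.8]
orientation: [2.681, 1.637, -0.0]
ft_force: [-3.0, -3.8, 3.2]
width: 0.3
grasp_force: 2.6
t: 5.67
ee_pos: [526.7, -259.1, 44.8]
orientation: [2.681, 1.637, 0.0]
ft_force: [-1.9, -2.0, 2.5]
width: 0.3
grasp_force: 1.4
t: 5.83
ee_pos: [526.8, -258.9, 44.8]
orientation: [2.68, 1.637, -0.002]
ft_force: [-4.7, -9.5, 3.2]
width: 0.7
grasp_force: 5.5
t: 6.0
ee_pos: [526.9, -258.9, 44.8]
orientation: [2.679, 1.637, -0.004]
ft_force: [-8.4, -16.8, 3.2]
width: 0.5
grasp_force: 9.6
t: 6.17
ee_pos: [527.3, -258.9, 44.8]
orientation: [2.677, 1.637, -0.006]
ft_force: [-11.1, -24.6, 1.5]
width: 0.4
grasp_force: 13.7
```

The force rose sharply at the expected place, so the bar is home. I'll retreat, raise, and check the gap.

```bash
python3 jog.py '[[-5,0,0,0,0,0],[-15,0,0,0,0,0],[-15,0,-5,0,0,0],[-5,0,-35,0,0,0],[0,0,-40,0,0,0]]'
python3 jog.py '[[0,0,-40,0,0,0],[0,0,-40,0,0,0],[0,0,-35,0,0,0],[0,0,0,0,0,0],[0,0,0,0,0,0]]' 52
python3 - <<'E'
from h import *
d=grab('wrist','w2.png'); s=grab('side')
b=cv2.resize(s['img'][265:415,375:475],None,fx=4,fy=4,interpolation=cv2.INTER_CUBIC)
w=cv2.resize(d['img'],(400,300))
cv2.imwrite('pics/c2.png',np.hstack([b,np.vstack([w,0*w])])[...,::-1])
goto([517,311,200],(22,59.5))
E
```

```text
t: 6.58
ee_pos: [507.7, -290.1, 122.5]
orientation: [-2.677, -1.631, 0.004]
ft_force: [0.5, -0.3, 0.1]
width: 0.3
grasp_force: 0.0
t: 7.0
ee_pos: [511.4, -290.8, 241.7]
orientation: [2.679, 1.635, 0.004]
ft_force: [-0.6, 0.0, -0.2]
width: 30.5
grasp_force: 0.0
t 7.1 ee [ 509.7 -290.   238.5] F [ 0.4  0.3 -0.3] w 38.0
tool axes x [0.457 0.889 0.001] y [ 0.889 -0.457 -0.002] z [-0.001  0.001 -1.   ]
rotvec tool [-9.0000e-04 -2.1000e-03 -1.6912e+00]
delta after rotation [201.5 566.2  38.5]
delta tool [ 537.9 -268.    39.3]
```

View pics/c2.png

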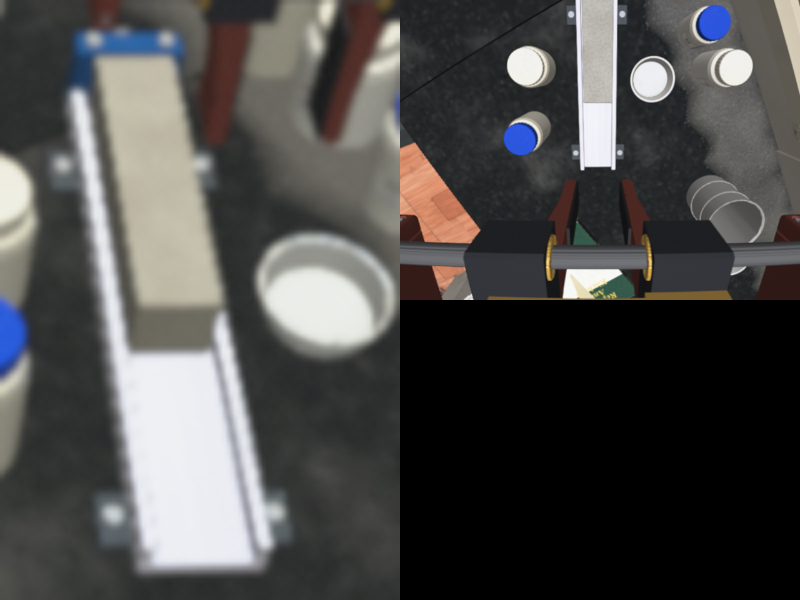

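The side view shows the bar end right at the blue stop (crop y≈60), and the bottles and dish are undisturbed. Now I'll swing to the starter.

```bash
python3 jog.py '[[20,0,0,0,0,-0.034],[41,0,0,0,0,-0.0695],[41,0,0,0,0,-0.0695],[41,0,0,0,0,-0.0695],[41,0,0,0,0,-0.0695]]'
python3 jog.py '[[41,0,0,0,0,-0.0695],[41,0,0,0,0,-0.0695],[41,0,0,0,0,-0.0695],[41,0,0,0,0,-0.0695],[41,0,0,0,0,-0.0695]]'
python3 jog.py '[[41,0,0,0,0,-0.0695],[41,0,0,0,0,-0.0695],[41,0,0,0,0,-0.0695],[41,0,0,0,0,-0.0695],[20,0,0,0,0,-0.034]]'
python3 jog.py '[[0,0,0,0,0,-0.12],[0,0,0,0,0,-0.12],[0,0,0,0,0,-0.12],[0,0,0,0,0,-0.12],[0,0,0,0,0,-0.12]]'
python3 jog.py '[[0,0,0,0,0,0],[0,0,0,0,0,0],[0,0,0,0,0,0]]'
python3 - <<'E'
from h import *
goto([517,311,200],(22,59.5))
E
```

```text
t: 7.52
ee_pos: [572.9, -116.7, 237.1]
orientation: [-2.389, -2.034, 0.003]
ft_force: [0.1, 0.4, -0.3]
width: 51.8
grasp_force: 0.0
t: 7.93
ee_pos: [577.0, 87.4, 237.0]
orientation: [-2.001, -2.418, 0.004]
ft_force: [-0.2, -0.6, 0.6]
width: 51.9
grasp_force: 0.0
t: 8.35
ee_pos: [519.8, 263.2, 237.0]
orientation: [-1.597, -2.701, 0.005]
ft_force: [0.1, 0.1, -0.5]
width: 52.3
grasp_force: 0.0
t: 8.77
ee_pos: [521.3, 259.7, 236.9]
orientation: [-0.727, -3.052, 0.004]
ft_force: [-0.6, 0.0, -0.2]
width: 52.3
grasp_force: 0.0
t: 9.02
ee_pos: [522.1, 259.6, 238.3]
orientation: [-0.743, -3.051, 0.002]
ft_force: [0.2, -0.1, 0.4]
width: 51.8
grasp_force: 0.0
t 9.02 ee [522.1 259.6 238.3] F [ 0.2 -0.1  0.4] w 51.8
tool axes x [-0.888  0.46   0.002] y [ 0.46   0.888 -0.002] z [-0.002 -0.001 -1.   ]
rotvec tool [-0.0017 -0.0017 -0.1235]
delta after rotation [22.6 46.4 38.3]
delta tool [28.1 43.3 38.3]
```

```bash
cat > gb.py <<'E'
from h import *
import sys,pickle
d=grab('wrist',sys.argv[1]+'.png')
hsv=cv2.cvtColor(d['img'],cv2.COLOR_RGB2HSV); out=[]
for nm,lo,hi in (('green',(50,120,60),(85,255,255)),('red',(0,150,100),(8,255,255))):
    k,_,s,c=cv2.connectedComponentsWithStats(cv2.inRange(hsv,lo,hi))
    for i in range(1,k):
        if s[i][4]>150: out.append(c[i]); print(nm,c[i].round(1),s[i].tolist(),onz(d,c[i],64).round(1))
pickle.dump((d,out),open(sys.argv[1]+'.pkl','wb'))
E
python3 gb.py w3
python3 jog.py '[[12,24,10,0,0,-0.1235],[12,24,10,0,0,0],[0,0,10,0,0,0],[0,0,8,0,0,0],[0,0,0,0,0,0]]'
python3 jog.py '[[0,0,0,0,0,0],[0,0,0,0,0,0],[0,0,0,0,0,0]]'
python3 gb.py w4
python3 - <<'E'
from h import *
goto([517,311,150],(22,59.5))
E
```

```text
green [406.9 183.7] [391, 167, 33, 34, 877] [525.7 340.8  64. ]
green [330.8 192.8] [315, 176, 33, 34, 873] [503.6 281.4  64. ]
red [363.8 129.3] [350, 115, 28, 29, 626] [470.2 327.8  64. ]
red [397.9 454. ] [373, 431, 42, 46, 418] [787.4 218.7  64. ]
t: 9.48
ee_pos: [518.7, 312.4, 199.4]
orientation: [-0.549, -3.09, 0.004]
ft_force: [-0.1, -1.0, -0.1]
width: 52.2
grasp_force: 0.0
t: 9.73
ee_pos: [520.5, 312.8, 202.3]
orientation: [0.55, 3.092, 0.001]
ft_force: [0.2, 0.0, 0.2]
width: 52.3
grasp_force: 0.0
green [271.2 228.2] [253, 210, 37, 37, 1084] [503.2 282.1  64. ]
green [354.4 228.7] [337, 211, 36, 37, 1050] [525.4 341.1  64. ]
red [313.  165.3] [298, 150, 31, 32, 745] [470.  328.2  64. ]
t 9.78 ee [520.5 312.9 202.4] F [-0.3 -1.1  1. ] w 52.0
tool axes x [-0.939  0.344 -0.001] y [0.344 0.939 0.001] z [ 0.001  0.001 -1.   ]
rotvec tool [0.0008 0.0007 0.0025]
delta after rotation [ 2.6 -3.  52.4]
delta tool [ 2.6 -3.1 52.4]
```

View pics/w4.png

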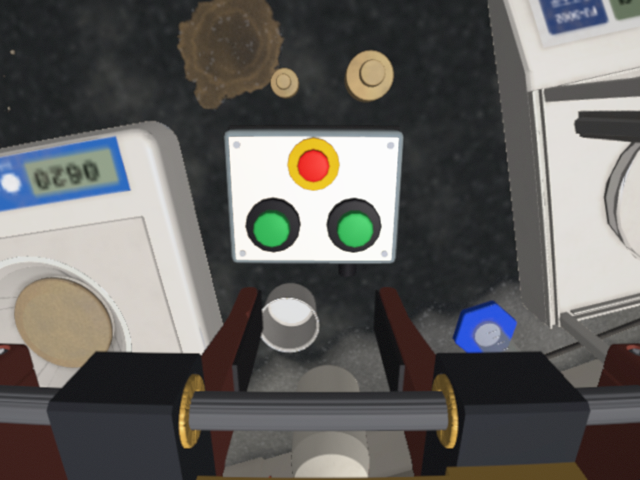

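The wrist view shows the greens at (271,228) and (354,229), red at (313,165), the weights at (284,82) and (370,75), and the cup at (290,310) under the fingers' rear side. I'll check heights and clearances to the tall neighbours.

Run:
```python
from h import *
import pickle
D=pickle.load(open('d0.pkl','rb'));T,S=D['top'],D['side']
a,A=pickle.load(open('w3.pkl','rb'));b,B=pickle.load(open('w4.pkl','rb'))
for n,i,j,t in (('L',0,1,(198.4,219.4)),('R',1,0,(227,229.5)),('red',2,2,(204.3,245.8))):
    print(n,tri((a,A[i]),(b,B[j])).round(1),'with top',tri((a,A[i]),(b,B[j]),(T,t)).round(1), onz(T,t,64).round(1))
print('redcap',tri((T,(232.8,122.6)),(S,(361.8,145.3))).round(1))
for p,z in (((103,130),250),((95,235),250),((142,160),40),((130,290),40),((165,154),10),((131,117),250)): print(p,onz(T,p,z).round(0))
print('cup',onz(T,(240,189),42).round(0))
goto([515.5,311,90],(22,59.5))
```

```text
L [526.4 341.2  60.9] with top [529.8 341.8  50.7] [528.7 339.1  64. ]
R [504.4 281.1  59.2] with top [505.9 280.7  56.1] [506.5 279.5  64. ]
red [470.4 328.1  60.8] with top [471.5 327.8  59.3] [472.8 326.2  64. ]
redcap [705.5 256.9 147.2]
(103, 130) [659. 471. 250.]
(95, 235) [469. 479. 250.]
(142, 160) [665. 466.  40.]
(130, 290) [385. 484.  40.]
(165, 154) [687. 425.  10.]
(131, 117) [683. 423. 250.]
cup [598. 256.  42.]
t 9.78 ee [520.5 312.9 202.4] F [-0.3 -1.1  1. ] w 52.0
tool axes x [-0.939  0.344 -0.001] y [0.344 0.939 0.001] z [ 0.001  0.001 -1.   ]
rotvec tool [0.0008 0.0007 0.0025]
delta after rotation [  4.   -3.5 112.4]
delta tool [  4.1  -3.6 112.4]
```

Everything is clear, and the measured cap height of about 60 agrees with 64 within calibration. Descending to just above the caps.

```bash
python3 jog.py '[[4,-3,35,0,0,0.002],[0,0,35,0,0,0],[0,0,25,0,0,0],[0,0,13,0,0,0],[0,0,0,0,0,0]]'
python3 jog.py '[[0,0,0,0,0,0],[0,0,0,0,0,0],[0,0,0,0,0,0],[0,0,0,0,0,0]]'
python3 jog.py '[[0,0,0,0,0,0]]'
python3 - <<'E'
from h import *
d=grab('wrist','w5.png'); goto([515.5,311,75],(22,59.5))
E
```

```text
t: 10.2
ee_pos: [513.8, 310.8, 91.2]
orientation: [-0.551, -3.089, 0.005]
ft_force: [-1.3, 0.8, 0.8]
width: 52.0
grasp_force: 0.0
t: 10.53
ee_pos: [516.2, 312.4, 95.3]
orientation: [0.551, 3.091, 0.003]
ft_force: [0.5, -0.3, 0.7]
width: 52.0
grasp_force: 0.0
t: 10.62
ee_pos: [515.8, 312.3, 94.9]
orientation: [0.551, 3.091, 0.002]
ft_force: [0.0, -0.4, -0.1]
width: 51.9
grasp_force: 0.0
t 10.67 ee [515.6 312.2  94.6] F [-0.4  0.2 -0.2] w 51.8
tool axes x [-0.939  0.345 -0.001] y [0.345 0.939 0.001] z [ 0.001  0.001 -1.   ]
rotvec tool [0.0012 0.001  0.0016]
delta after rotation [-0.3 -1.2 19.6]
delta tool [-0.3 -1.2 19.6]
```

View pics/w5.png

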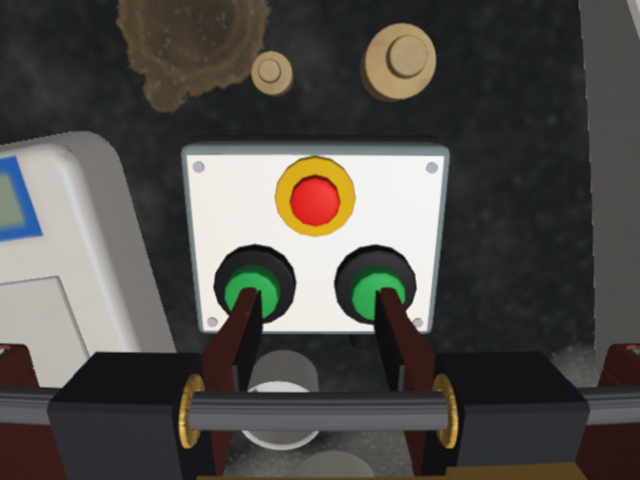

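The fingertips at (254,290) and (383,290) sit over the caps at (251,290) and (378,290). I'll check where they land after descending.

Run:
```python
from h import *
d=grab('wrist');o=ctrl.get_obs();R=Ro.from_rotvec(o['orientation']).as_matrix()
for s in(-1,1):
    for h in (17,31): 
        print(s,h,proj(d,o['ee_pos']+R@np.array([0,s*32,h])).round(1))
# cap circle edges, visible part
hsv=cv2.cvtColor(d['img'],cv2.COLOR_RGB2HSV);m=cv2.inRange(hsv,(50,120,60),(85,255,255))
k,l,s,c=cv2.connectedComponentsWithStats(m)
for i in range(1,k):
    if s[i][4]>150: print(s[i].tolist(),onz(d,(s[i][0]+s[i][2]/2,s[i][1]+s[i][2]/2),64).round(1))
```

```text
-1 17 [248.1 309.6]
-1 31 [252.8 296.6]
1 17 [385.2 309.5]
1 31 [380.6 296.4]
[224, 266, 57, 53, 1648] [503.1 282.6  64. ]
[351, 266, 55, 55, 1668] [524.4 341.6  64. ]
```

```bash
python3 jog.py '[[0,0,5,0,0,0],[0,0,5,0,0,0],[0,0,2,0,0,0],[0,0,0,0,0,0]]'
python3 jog.py '[[0,0,3,0,0,0],[0,0,3,0,0,0],[0,0,2,0,0,0],[0,0,0,0,0,0]]'
python3 - <<'E'
from h import *
goto([515.5,311,75],(22,59.5)); print(ctrl.get_obs()['moment'])
E
```

```text
t: 11.05
ee_pos: [514.9, 311.7, 81.0]
orientation: [-0.551, -3.092, 0.001]
ft_force: [-0.9, -0.6, 1.8]
width: 52.1
grasp_force: 1.5
t: 11.38
ee_pos: [515.1, 311.8, 75.2]
orientation: [-0.551, -3.092, 0.001]
ft_force: [-5.2, -2.8, 18.2]
width: 52.0
grasp_force: 9.1
t 11.38 ee [515.1 311.8  75.2] F [-5.2 -2.8 18.2] w 52.0
tool axes x [-0.938  0.345  0.   ] y [ 0.345  0.938 -0.   ] z [-0. -0. -1.]
rotvec tool [-0.0005 -0.0004  0.0016]
delta after rotation [-0.7 -0.6  0.2]
delta tool [-0.7 -0.6  0.2]
[-0.60113652  1.01721702  0.01001306]
```

```bash
Z='[[0,0,0,0,0,0],[0,0,0,0,0,0],[0,0,0,0,0,0],[0,0,0,0,0,0],[0,0,0,0,0,0]]'
python3 jog.py '[[0,0,1.5,0,0,0],[0,0,0,0,0,0],[0,0,0,0,0,0],[0,0,0,0,0,0],[0,0,0,0,0,0]]'
python3 - <<'E'
from h import *
s=grab('side');T=grab('top')
b=cv2.resize(s['img'][140:240,220:340],None,fx=5,fy=5,interpolation=cv2.INTER_CUBIC);cv2.imwrite('pics/c6.png',b[...,::-1])
E
python3 jog.py '[[0,0,0,0,0,0],[0,0,0,0,0,0],[0,0,0,0,0,0],[0,0,0,0,0,0],[0,0,0,0,0,0]]'
python3 jog.py '[[0,0,0,0,0,0],[0,0,0,0,0,0],[0,0,0,0,0,0],[0,0,0,0,0,0],[0,0,0,0,0,0]]'|grep -A3 ee_
```

```text
t: 11.8
ee_pos: [515.1, 311.8, 75.0]
orientation: [-0.551, -3.093, 0.0]
ft_force: [-9.0, -4.7, 30.7]
width: 52.0
grasp_force: 15.3
t: 12.32
ee_pos: [515.1, 311.8, 75.1]
orientation: [-0.551, -3.093, 0.0]
ft_force: [-8.3, -6.1, 31.2]
width: 52.3
grasp_force: 15.3
ee_pos: [515.1, 311.8, 75.0]
orientation: [-0.551, -3.093, 0.0]
ft_force: [-9.0, -6.1, 31.0]
width: 52.2
```

View pics/c6.png

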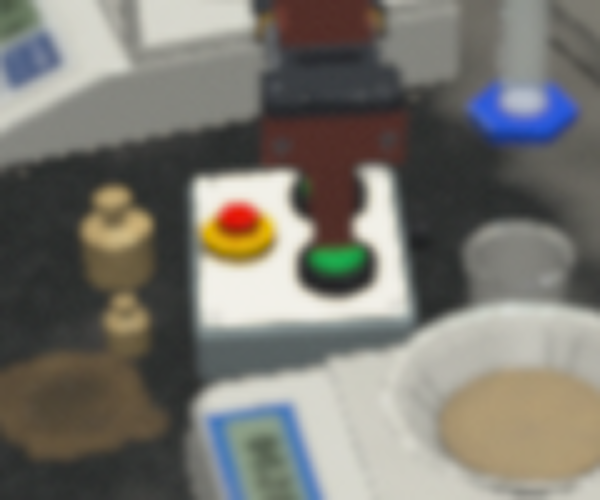

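The near cap is down flush, both tips are level at z=58 and it is hard against the stop (31 N). Holding on.

```bash
for i in 1 2 3 4 5 6 7 8; do python3 jog.py '[[0,0,0,0,0,0],[0,0,0,0,0,0],[0,0,0,0,0,0],[0,0,0,0,0,0],[0,0,0,0,0,0]]' | egrep '^t|ft_'; done
python3 jog.py '[[0,0,-5,0,0,0],[0,0,-15,0,0,0],[0,0,-35,0,0,0],[0,0,-40,0,0,0],[0,0,-40,0,0,0]]'
python3 jog.py '[[0,0,0,0,0,0],[0,0,0,0,0,0],[0,0,0,0,0,0],[0,0,0,0,0,0],[0,0,0,0,0,0]]'
python3 gb.py w7
python3 - <<'E'
from h import *
s=grab('side'); b=cv2.resize(s['img'][140:415,220:480],None,fx=2,fy=2,interpolation=cv2.INTER_CUBIC);cv2.imwrite('pics/c8.png',b[...,::-1])
E
```

```text
t: 13.15
ft_force: [-10.5, -5.7, 30.6]
t: 13.57
ft_force: [-8.9, -6.2, 30.0]
t: 13.98
ft_force: [-9.5, -6.3, 31.5]
t: 14.4
ft_force: [-9.0, -5.4, 30.7]
t: 14.82
ft_force: [-8.7, -5.5, 30.7]
t: 15.23
ft_force: [-9.9, -6.6, 30.5]
t: 15.65
ft_force: [-8.7, -7.0, 30.3]
t: 16.07
ft_force: [-9.5, -5.7, 30.1]
t: 16.48
ee_pos: [514.5, 311.5, 207.7]
orientation: [-0.551, -3.091, 0.002]
ft_force: [0.7, 0.1, 0.1]
width: 52.0
grasp_force: 0.0
t: 16.9
ee_pos: [514.3, 311.4, 205.3]
orientation: [-0.551, -3.09, 0.003]
ft_force: [0.7, 0.2, -0.9]
width: 51.9
grasp_force: 0.0
green [277.  234.4] [259, 217, 37, 36, 1042] [503.3 282.   64. ]
green [359.1 234.6] [342, 217, 36, 36, 1019] [525.3 341.2  64. ]
red [318.3 172.7] [304, 158, 30, 31, 722] [470.1 328.2  64. ]
```

View pics/c8.png

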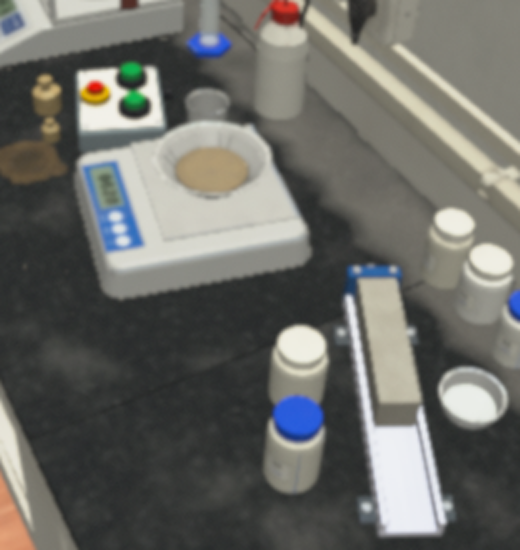

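The picture shows the bar home against the stop at about (375,280), both green buttons up again at (132,73) and (135,102), and everything else standing where it was.

```bash
python3 -c "
from workcell import ctrl
print(ctrl.close_job())"
```

```text
the job is handed in; nothing more can be done
None
```

The job is handed in at about 17 s: the bar is home against the blue stop, both green buttons were held fully down for over 4 s and let go, and the red button and loose items were left alone.

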